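Refill the condiment caddy in order of height

TASK

Put the pepper mill, the spice jar, the salt shaker and the egg cup back into the four empty compartments of the wooden caddy, so that the whole row steps down in height from the oil bottle at one end to the small pot at the other and nothing hides behind a taller neighbour. Each thing stands upright on the floor of its own compartment; leave the oil bottle and the small pot in place and do not disturb the mug and the tin.

Things in the scene. Friction and masses are not known exactly. Their poses are not given: they have to be found in the camera images.
- caddy: Fixed wooden condiment caddy, 480 x 92 mm: six compartments in a row along its y axis, centres at y = -190, -114, -38, 38, 114, 190 mm. Origin at the centre of its underside, z up. Each is 70 mm (along y) by 76 mm inside, floor 12 mm above the worktop; dividers rise to 23 mm, steel rods along both long sides (x = +-41 mm) to 26 mm, end boards to 55 mm above the worktop.
- oil_bottle: Dark green square oil bottle with a red cap, 60 x 60 mm and 267 mm tall, the tallest thing of the row. It already stands in one of the two end compartments of the caddy (either end) and stays there. Origin at the centre of its underside, z up.
- small_pot: Low round pot, white with a gold lid, 62 mm across and 35 mm tall, the lowest thing of the row. It already stands in the other end compartment of the caddy and stays there. Origin at the centre of its underside, z up.
- pepper_mill: Turned wooden pepper mill with a steel tip, 170 mm tall, 58 mm across at the foot; its head, from 123 to 159 mm above its underside, is about 50 mm across. Stands on the worktop. Origin at the centre of its underside, z up.
- spice_jar: Spice jar with a red cap and a dark label, 41 mm across and 105 mm tall (the red cap is the top 20 mm). Stands on the worktop. Origin at the centre of its underside, z up.
- salt_shaker: Clear and grey salt shaker with a domed light top, 90 mm tall, 44 mm across up to 74 mm height, 34 mm above. Stands on the worktop. Origin at the centre of its underside, z up.
- egg_cup: White egg cup with a blue line round the rim, 58 mm tall; open bowl 52 mm across from 39 to 58 mm height, narrow waist at 30 mm, foot 45 mm across. Stands on the worktop. Origin at the centre of its underside, z up.
- mug: Bystander: cream mug with dots, 93 mm tall, 92 mm across, with a handle on its -y side (127 mm over the handle). Stands on the worktop to the left of the caddy, in front of a wall cupboard (from x = 0.56 m back, y over -0.05 m, underside 0.57 m above the worktop). Origin at its underside, midway along mug and handle (17 mm off the mug's own axis, towards the handle), z up.
- tin: Bystander: food tin with a beige label, 75 mm across, 66 mm tall, on the worktop behind the caddy. Origin at the centre of its underside, z up.

How it is judged:
By the outcome, as a careful person would: the job done as asked, in the order asked, and still so for the second after the job is handed in, with the robot touching nothing.
It also fails if it takes over 102 s, if anything falls off the work surface, if the arm or the gripper's body presses on something with over 40 N, if the wrist force passes 120 N, or if a joint passes its speed limit or range.

ROBOT

A 7-joint arm with a two-finger parallel gripper is mounted at the origin on a cart in front of the work surface, level with it; the furniture and walls round the work are solid. World frame = base frame: x ahead of the robot, y to its left, z up, the work surface at z = 0. Lengths are in m, angles in degrees, forces in N, time in s.
With the tool pointing down it reaches from about 0.425 to 0.875 m from the base axis. Payload 4.7 kg.
Tool frame: the origin (TCP) lies between the finger pads; the fingertips stand 17 mm ahead of it and the grasp point (between the pads) lies 2 mm behind it; z points along the fingers, y is the line along which they close (so a half turn about z gives the same grasp; the last joint's range is limited). The gripper opens to 87 mm and grips with 3 to 60 N. Pads are 19 mm wide; open, the fingers measure 117 mm over their backs; the gripper's body (75 mm by 190 mm) begins 51 mm behind the grasp point.
Start: joints at [-66.858, 18.392, -4.016, 83.108, 1.295, 78.541, -3.26], TCP at [0.247, 0.601, 0.24] pointing down, gripper open.
Joint ranges: [-163.93, 163.93], [-17.29, 119.83], [-79.2, 71.16], [3.27, 140.29], [-89.18, 269.18], [5.43, 117.66], [-154.24, 154.24]. Speed limits (degrees/s): [147.25, 147.25, 180, 180, 180, 180, 180].

INTERFACE

Orientations are given as [roll, pitch, yaw] about the fixed x, y, z axes, in that order (R = Rz(yaw) Ry(pitch) Rx(roll)).
In Python, from cell import env, cams gives the robot as it stands.
- The arm moves only by the shell command python3 -m pendant 'ROWS' [FORCE]. ROWS is JSON, a list of rows, each an object of numbers: "tx", "ty", "tz": the shift along the tool's x, y, z each as a share of 0.05 m, from -1 to 1; "spin": the turn about the tool's z as a share of 4 degrees, from -1 to 1; "claw": the closure, from 0 (fully open) to 1 (shut). A call has 1 to 10 rows; each row shifts and turns the commanded pose from where the row before left it, along the tool's axes as they then stand; what a row does not reach is not made up. A row lasts 1/8 s, in which the tool goes at most 62.5 mm and 10.7 degrees, less where a joint would pass 70% of its speed; a pose out of reach is approached as far as the arm can. A call with a number of a shift or a turn outside -1 to 1 is refused whole. A call with a gripper value outside its range is refused whole. The fingers move at their own pace and stop on an object; FORCE is the grip in N (left out, the last holds). Time passes only in rows, so rows that do not move let the fingers close. It gives the time, the measured TCP pose, the force, the opening and the grip force at its end, in the units of the state.
- env.get_obs(): the state, without advancing time (a new reading comes with each control period).
- cams.read_camera(name): name is "scene" or "top" or "wrist"; returns the picture (480x640x3 uint8, red, green, blue); there is no depth.
- cams.camera_info(name): a dict with "fx", "fy", "cx", "cy" (pixels), "rvec" (rotation vector, rad) and "tvec" (3), from world to camera coordinates, as OpenCV has them. Camera axes: x right, y down, z forward; pixel columns grow to the right and rows downward; lengths in m; the calibration is good to about 2 mm. The wrist camera is an equidistant fisheye: a pixel r from the principal point sees the ray r / f radians off the axis. A picture is of the moment at which its call begins: read the wrist's pose just before it. camera_info takes no time and is no camera call; for the wrist camera it gives the pose at the moment of the call.
- env.sign_off(): hands the job in; it is judged then, once.
The state is a dict: "time_s": time; "qpos": joint angles; "joint_velocities": joint speeds; "effort": joint torques, N m; "tool_pos": TCP position; "tool_rot": TCP orientation; "force": force on the tool from outside, world axes, zero at the start; "wrist_torque": the same for the moment, N m; "grip_width": finger opening in m; "grasp_force": force on a finger pad.
Only numpy, scipy, OpenCV 4.12 (cv2) and the standard library are available. Lean on these libraries where they do the work, as an engineer would, in place of code of your own. Each camera call takes 0.05 s, during which the arm holds its last target. There are 200 camera calls.

## Working session

There is one attempt and no reset: what is moved stays moved. The work goes in short steps, Python scripts to look and compute and a shell command to move; the robot and the scene stay as the last step left them, time stands still between calls to the robot, and variables do not carry over. Pictures are saved under pics/ and viewed, at most 14 in all, crops included, and the job is handed in when it is done.

```bash
ls; mkdir -p pics; python3 - <<'E'
from cell import env,cams
import cv2
o=env.get_obs();print({k:o[k] for k in('time_s','tool_pos','tool_rot','grip_width','force')})
for n in('scene','top'):
    cv2.imwrite(f'pics/{n}0.png',cams.read_camera(n)[:,:,::-1]); print(cams.camera_info(n))
E
```

```text
pics
{'time_s': 0.0, 'tool_pos': array([0.24685966, 0.60074263, 0.23846881]), 'tool_rot': array([-1.79892623e+02,  5.28955952e-03,  1.57665062e+02]), 'grip_width': 0.08723151072747384, 'force': array([-0.57876453, -0.65138448,  1.00663258])}
{'fx': 443.02490934122653, 'fy': 443.02490934122653, 'cx': 314.25314669603705, 'cy': 238.76514931482416, 'rvec': array([ 2.17195605, -0.63351611,  0.29744186]), 'tvec': array([-0.50836453,  0.15267871,  0.91139467])}
{'fx': 555.5018761373142, 'fy': 555.5018761373142, 'cx': 313.6829617381177, 'cy': 233.22663086950507, 'rvec': array([ 2.16535506, -2.21051223,  0.05546887]), 'tvec': array([-0.11082552,  0.55529182,  1.06381054])}
```

View pics/scene0.png

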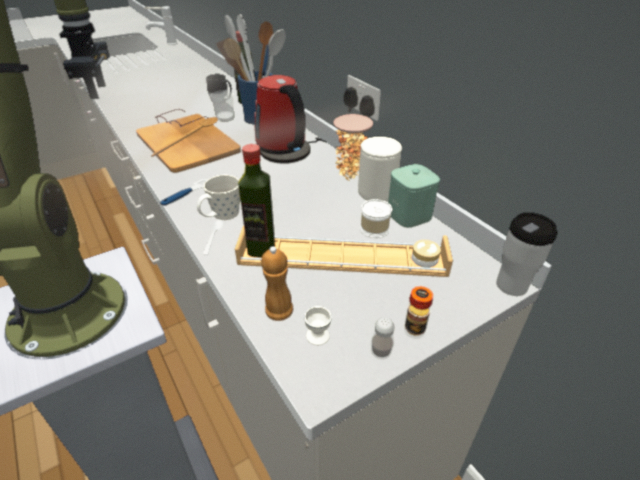

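View pics/top0.png

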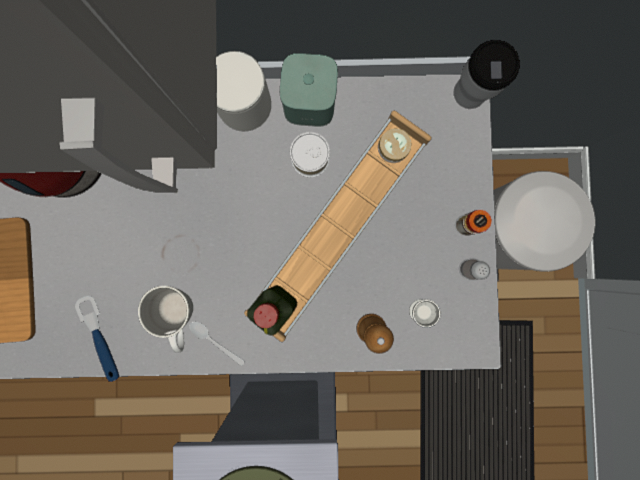

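The top view shows the mill tip near (380,341), egg cup rim (425,312), salt top (481,270) and spice cap (480,221). The bottle is at (265,315) at the near-left end of the caddy, the pot at (396,143) at the far-right end. I'll zoom in for accuracy.

```bash
cat > h.py <<'E'
import numpy as np,cv2
from cell import env,cams
def cam(n):
    c=cams.camera_info(n);K=np.array([[c['fx'],0,c['cx']],[0,c['fy'],c['cy']],[0,0,1]]);return K,np.array(c['rvec']),np.array(c['tvec'])
def back(n,uv,z):
    K,r,t=cam(n);R=cv2.Rodrigues(r)[0];C=-R.T@t;d=R.T@np.linalg.inv(K)@[*uv,1];return (C+d*(z-C[2])/d[2]).round(4)
def proj(n,P):
    K,r,t=cam(n);return cv2.projectPoints(np.float64(P).reshape(-1,1,3),r,t,K,None)[0][:,0].round(1)
E
python3 - <<'E'
from h import *
for nm,z,a,b in [('mill',.17,(380,341),(273,250)),('spice',.105,(480,221),(421,294)),('salt',.09,(481,270),(384,321)),('egg',.058,(425,312),(318,316)),('pot',.047,(396,143),(426,246)),('oil',.279,(265,315),(251,150)),('tin',.066,(310,153),(376,208))]:
    print(nm,back('top',a,z),back('scene',b,z))
im=cv2.imread('pics/top0.png')
cv2.imwrite('pics/c1.png',cv2.resize(im[105:345,235:435],None,fx=2.5,fy=2.5,interpolation=cv2.INTER_CUBIC))
cv2.imwrite('pics/c2.png',cv2.resize(im[200:360,345:505],None,fx=3.75,fy=3.75,interpolation=cv2.INTER_CUBIC))
E
```

```text
mill [ 0.364  -0.2288  0.17  ] [ 0.3652 -0.2357  0.17  ]
spice [ 0.5633 -0.4194  0.105 ] [ 0.5655 -0.4199  0.105 ]
salt [ 0.476  -0.4222  0.09  ] [ 0.4779 -0.4239  0.09  ]
egg [ 0.4003 -0.3253  0.058 ] [ 0.4024 -0.3283  0.058 ]
pot [ 0.7197 -0.2826  0.047 ] [ 0.7253 -0.277   0.047 ]
oil [ 0.4196 -0.0508  0.279 ] [ 0.4179 -0.061   0.279 ]
tin [ 0.7002 -0.1188  0.066 ] [ 0.7064 -0.1184  0.066 ]
```

View pics/c1.png

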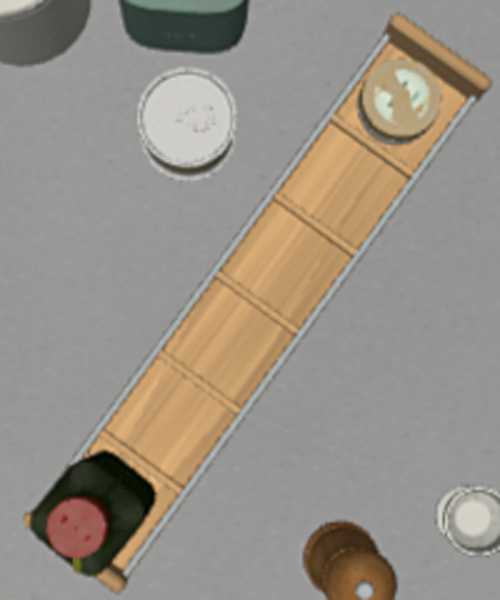

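View pics/c2.png

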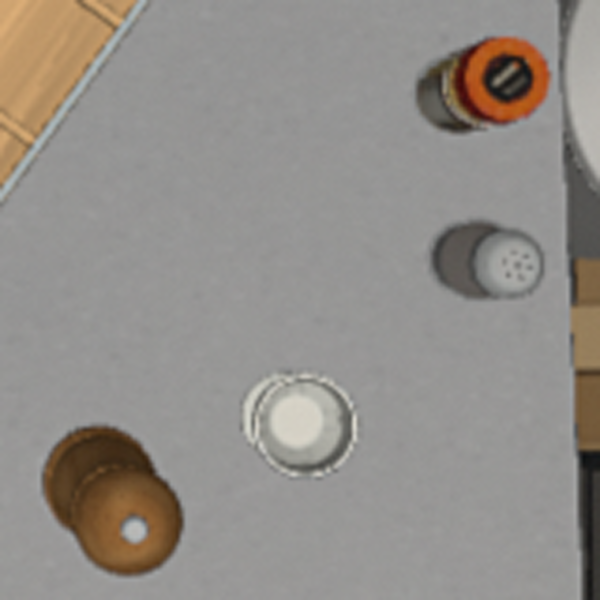

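```bash
cat >> h.py <<'E'
def crop(p,x0,y0,s): return (x0+(p[0]+.5)/s-.5,y0+(p[1]+.5)/s-.5)
def plan(*wps,yaw=None):
    "decompose successive world waypoints from the present pose into tool-axis shifts, unit 0.05 m"
    o=env.get_obs();p=np.array(o['tool_pos']);y=o['tool_rot'][2]
    if yaw is not None: print('spin total (units of 4deg, tool z down => -)',-(yaw-y)/4); y=yaw
    c,s=np.cos(np.radians(y)),np.sin(np.radians(y));R=np.array([[c,s,0],[s,-c,0],[0,0,-1]])
    for w in wps:
        d=R.T@(np.array(w)-p)/.05;print(w,'total',d.round(3),'rows>=',np.ceil(max(abs(d).max(),np.linalg.norm(d)/1.15)));p=np.array(w)
E
python3 - <<'E'
from h import *
L=[((330,124),(410,177)),((274,199),(355,253)),((217,277),(297,331)),((161,352),(240,409)),((103,432),(183,489))]
P=np.array([(back('top',crop(a,235,105,2.5),.023)+back('top',crop(b,235,105,2.5),.023))/2 for a,b in L])
print(P); y=np.array([-152,-76,0,76,152])/1e3
d=(P*y[:,None]).sum(0)/(y**2).sum();c=P.mean(0);print('scale',np.linalg.norm(d),'row ang',np.degrees(np.arctan2(d[1],d[0])),'centre',c)
d/=np.linalg.norm(d)
for n,s in zip('pot egg salt spice mill oil'.split(),(-190,-114,-38,38,114,190)): print(n,(c+d*s/1e3).round(4))
W=[(c+d*s/1e3)[:2] for s in(-190,190)]
print('scene reproj pot/divs',proj('scene',P))
for nm,z,p in [('spice',.105,(506,81)),('salt',.088,(509,264)),('egg',.058,(304,424)),('mill',.17,(134,529))]: print(nm,back('top',crop(p,345,200,3.75),z))
print('pot',back('top',crop((400,96),235,105,2.5),.047),'oil',back('top',crop((76,527),235,105,2.5),.279))
print('oil base corner pred',env.get_obs()['qpos'])
E
```

```text
[[ 0.68255 -0.259    0.023  ]
 [ 0.6245  -0.2144   0.023  ]
 [ 0.56495 -0.1685   0.023  ]
 [ 0.50675 -0.12365  0.023  ]
 [ 0.4463  -0.0783   0.023  ]]
scale 0.9783270220734547 row ang 142.54675346712807 centre [ 0.56501 -0.16877  0.023  ]
pot [ 0.7158 -0.2843  0.023 ]
egg [ 0.6555 -0.2381  0.023 ]
salt [ 0.5952 -0.1919  0.023 ]
spice [ 0.5348 -0.1457  0.023 ]
mill [ 0.4745 -0.0994  0.023 ]
oil [ 0.4142 -0.0532  0.023 ]
scene reproj pot/divs [[405.  256.4]
 [372.6 254.6]
 [339.8 252.8]
 [308.1 251. ]
 [275.7 249.5]]
spice [ 0.5629 -0.4186  0.105 ]
salt [ 0.476  -0.4217  0.088 ]
egg [ 0.399  -0.3266  0.058 ]
mill [ 0.3645 -0.2294  0.17  ]
pot [ 0.7196 -0.2801  0.047 ] oil [ 0.4189 -0.0509  0.279 ]
oil base corner pred [-66.85878049  18.43562744  -4.01711032  83.16691123   1.29304215
  78.54300259  -3.26140107]
```

```bash
cat > ov.py <<'E'
from h import *
a=np.radians(142.55);c=np.array([.565,-.1688])
def W(x,y,z): return [c[0]+np.sin(a)*x+np.cos(a)*y, c[1]-np.cos(a)*x+np.sin(a)*y, z]
S=[]
for x in(-.041,.041): S.append((W(x,-.24,.026),W(x,.24,.026)))
for y in(-.152,-.076,0,.076,.152): S.append((W(-.041,y,.023),W(.041,y,.023)))
for y in(-.24,.24):
  S.append((W(-.046,y,.055),W(.046,y,.055)));S.append((W(-.046,y,0),W(.046,y,0)))
out=[]
for n,x0,y0,w,h,f in(('top',235,105,200,240,2.5),('scene',230,215,230,70,3.4)):
  im=cv2.resize(cv2.imread(f'pics/{n}0.png')[y0:y0+h,x0:x0+w],None,fx=f,fy=f,interpolation=cv2.INTER_CUBIC)
  for p,q in S:
    uv=(proj(n,[p,q])-[x0,y0]+.5)*f; cv2.line(im,*[tuple(int(round(v)) for v in k) for k in uv],(255,0,255),1)
  out.append(im)
cv2.imwrite('pics/o_top.png',out[0]);cv2.imwrite('pics/o_sc.png',out[1])
E
python3 ov.py
```

```text
(no output)
```

View pics/o_top.png

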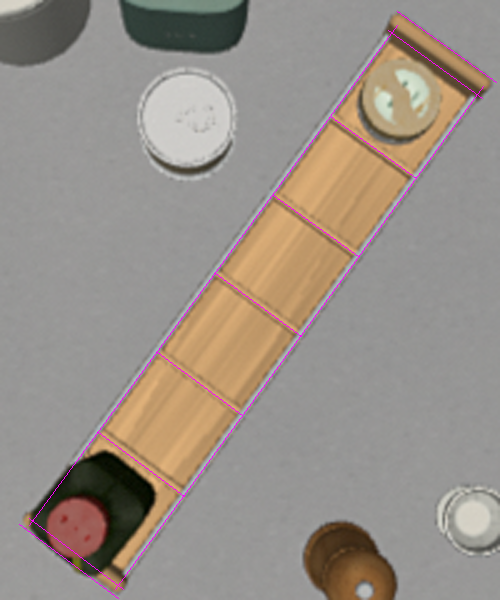

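View pics/o_sc.png

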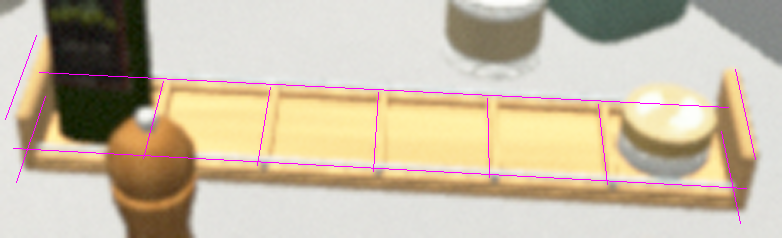

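The overlay fits the top picture within about 2 mm. The scene picture is off by about 3 px, so I trust the top view and will verify with the wrist camera at hover.

```bash
python3 -m pendant '[{"tz":-0.6,"spin":0.95},{"tz":-0.6,"spin":0.95},{"tz":-0.6,"spin":0.95},{"tz":-0.3,"spin":0.93}]' 20; python3 -c "
from h import *
plan((.3,.5,.345),(.42,.2,.345),(.43,0,.345),(.40,-.2,.345),(.3645,-.2294,.345),yaw=142.55)"
```

```text
spin total (units of 4deg, tool z down => -) 3.7795155650857026
(0.3, 0.5, 0.345) total [-2.07  -0.954 -2.129] rows>= 3.0
(0.42, 0.2, 0.345) total [-5.554 -3.304  0.   ] rows>= 6.0
(0.43, 0, 0.345) total [-2.591 -3.054  0.   ] rows>= 4.0
(0.4, -0.2, 0.345) total [-1.956 -3.54   0.   ] rows>= 4.0
(0.3645, -0.2294, 0.345) total [ 0.206 -0.899  0.   ] rows>= 1.0invalid input at $[0]: expected keys tx, ty, tz, spin, claw
```

```bash
python3 -m pendant '[{"tx":0,"ty":0,"tz":-0.6,"spin":0.95,"claw":0},{"tx":0,"ty":0,"tz":-0.6,"spin":0.95,"claw":0},{"tx":0,"ty":0,"tz":-0.6,"spin":0.95,"claw":0},{"tx":0,"ty":0,"tz":-0.33,"spin":0.93,"claw":0},{"tx":-0.7,"ty":-0.32,"tz":0,"spin":0,"claw":0},{"tx":-0.7,"ty":-0.32,"tz":0,"spin":0,"claw":0},{"tx":-0.67,"ty":-0.31,"tz":0,"spin":0,"claw":0}]' 20; python3 -m pendant '[{"tx":-0.79,"ty":-0.47,"tz":0,"spin":0,"claw":0},{"tx":-0.79,"ty":-0.47,"tz":0,"spin":0,"claw":0},{"tx":-0.79,"ty":-0.47,"tz":0,"spin":0,"claw":0},{"tx":-0.79,"ty":-0.47,"tz":0,"spin":0,"claw":0},{"tx":-0.79,"ty":-0.47,"tz":0,"spin":0,"claw":0},{"tx":-0.79,"ty":-0.47,"tz":0,"spin":0,"claw":0},{"tx":-0.79,"ty":-0.47,"tz":0,"spin":0,"claw":0}]'; python3 -c "
from h import *
print(env.get_obs()['qpos'])
plan((.43,0,.345),(.40,-.2,.345),(.3645,-.2294,.345))"
```

```text
time_s: 0.98
tool_pos: [0.3008, 0.4993, 0.3455]
tool_rot: [-180.0, 0.0, 142.5]
force: [0.5, 0.2, 0.6]
grip_width: 0.0872
grasp_force: 0.0
time_s: 1.85
tool_pos: [0.42, 0.2003, 0.3457]
tool_rot: [-180.0, -0.0, 142.6]
force: [0.7, 0.3, -0.5]
grip_width: 0.0867
grasp_force: 0.0
[-46.23497684  -6.82138375  15.85680497  98.37530421   1.85431239
  88.20680569  22.007212  ]
(0.43, 0, 0.345) total [-2.595 -3.058  0.015] rows>= 4.0
(0.4, -0.2, 0.345) total [-1.956 -3.54   0.   ] rows>= 4.0
(0.3645, -0.2294, 0.345) total [ 0.206 -0.899  0.   ] rows>= 1.0
```

```bash
python3 -m pendant '[{"tx":-0.65,"ty":-0.765,"tz":0,"spin":0,"claw":0},{"tx":-0.65,"ty":-0.765,"tz":0,"spin":0,"claw":0},{"tx":-0.65,"ty":-0.765,"tz":0,"spin":0,"claw":0},{"tx":-0.65,"ty":-0.765,"tz":0,"spin":0,"claw":0},{"tx":-0.49,"ty":-0.885,"tz":0,"spin":0,"claw":0},{"tx":-0.49,"ty":-0.885,"tz":0,"spin":0,"claw":0},{"tx":-0.49,"ty":-0.885,"tz":0,"spin":0,"claw":0},{"tx":-0.49,"ty":-0.885,"tz":0,"spin":0,"claw":0},{"tx":0.1,"ty":-0.45,"tz":0,"spin":0,"claw":0},{"tx":0.1,"ty":-0.45,"tz":0,"spin":0,"claw":0}]'; python3 - <<'E'
from h import *
o=env.get_obs();print(o['qpos'],o['tool_pos'])
c=cams.camera_info('wrist');print(c)
im=cams.read_camera('wrist')[:,:,::-1].copy();cv2.imwrite('pics/w1.png',im)
K=np.array([[c['fx'],0,c['cx']],[0,c['fy'],c['cy']],[0,0,1]])
def fp(P): return cv2.fisheye.projectPoints(np.float64(P).reshape(-1,1,3),np.array(c['rvec']),np.array(c['tvec']),K,np.zeros(4))[0][:,0].round(1)
P=dict(mill=(.3645,-.2294,.17),egg=(.399,-.3266,.058),salt=(.476,-.4217,.09),spice=(.5629,-.4186,.105))
from ov import W
for y in(-.152,-.076,0,.076,.152): P['d%g'%y]=W(.041,y,.023)
for k,v in P.items():
    u=fp(v)[0];print(k,u);cv2.drawMarker(im,tuple(int(round(x)) for x in u),(255,0,255),0,9,1)
cv2.imwrite('pics/w1m.png',im)
E
```

```text
time_s: 3.1
tool_pos: [0.364, -0.2291, 0.3457]
tool_rot: [180.0, -0.0, 142.5]
force: [-0.9, -0.1, 0.1]
grip_width: 0.0869
grasp_force: 0.0
[-19.74269883 -16.58076014  38.98838603 102.86286656  10.30384175
  90.18928854  70.60150236] [ 0.36395253 -0.22907773  0.34573388]
{'fx': 371.64829954431775, 'fy': 371.64829954431775, 'cx': 316.88012326306784, 'cy': 234.96075616014713, 'rvec': array([-2.57419256, -1.26868665, -0.1892844 ]), 'tvec': array([-0.03889949, -0.47694532,  0.36913437])}
mill [318.2 215.7]
egg [273.2 261.2]
salt [253.6 353.4]
spice [296.4 399.4]
d-0.152 [448.4 359.9]
d-0.076 [456.2 319.7]
d0 [463.5 274.1]
d0.076 [470.  223.4]
d0.152 [474.8 168.9]
```

View pics/w1m.png

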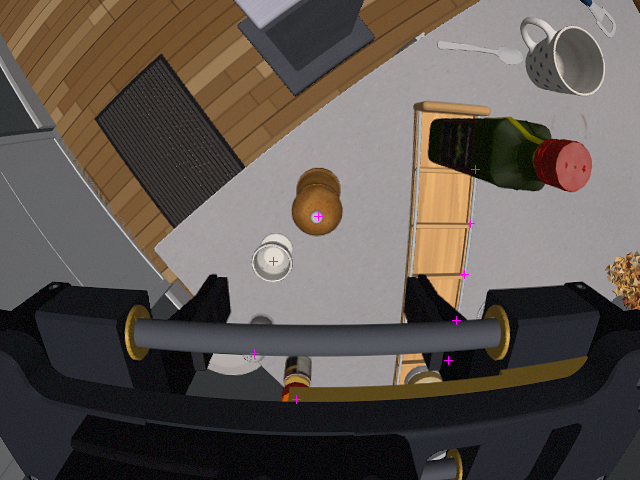

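The wrist view confirms it: the mill tip at (318,216), egg cup, salt, spice and the caddy dividers all lie on their predicted marks. Next I descend on the mill.

```bash
python3 -m pendant '[{"tx":0,"ty":0,"tz":0.7,"spin":0,"claw":0},{"tx":0,"ty":0,"tz":0.7,"spin":0,"claw":0}]'; python3 -c "
from h import *
print(env.get_obs()['qpos'])"
```

```text
time_s: 3.4
tool_pos: [0.3651, -0.2282, 0.2752]
tool_rot: [179.9, 0.0, 142.5]
force: [-0.6, 0.5, -0.0]
grip_width: 0.0868
grasp_force: 0.0
[-19.62993483 -15.6513845   40.61004611 110.11134985  10.17757458
  81.95943944  71.0130933 ]
```

```bash
python3 -m pendant '[{"tx":0,"ty":0,"tz":0.7,"spin":0,"claw":0},{"tx":0,"ty":0,"tz":0.7,"spin":0,"claw":0},{"tx":0,"ty":0,"tz":0.7,"spin":0,"claw":0},{"tx":0,"ty":0,"tz":0.62,"spin":0,"claw":0},{"tx":0,"ty":0,"tz":0,"spin":0,"claw":0.5},{"tx":0,"ty":0,"tz":0,"spin":0,"claw":0.8},{"tx":0,"ty":0,"tz":0,"spin":0,"claw":1},{"tx":0,"ty":0,"tz":0,"spin":0,"claw":1},{"tx":0,"ty":0,"tz":0,"spin":0,"claw":1},{"tx":0,"ty":0,"tz":0,"spin":0,"claw":1}]' 25; python3 -c "
from h import *
print(env.get_obs()['qpos'])"
```

```text
time_s: 4.65
tool_pos: [0.3652, -0.2288, 0.1406]
tool_rot: [180.0, 0.1, 142.5]
force: [-1.0, -0.3, 3.1]
grip_width: 0.047
grasp_force: 25.0
[-20.17975944  -8.26421776  46.26002623 121.14963193   6.58549414
  64.66015931  75.49867493]
```

```bash
python3 -m pendant '[{"tx":0,"ty":0,"tz":-0.3,"spin":0,"claw":1},{"tx":0,"ty":0,"tz":-0.7,"spin":0,"claw":1},{"tx":0,"ty":0,"tz":-0.7,"spin":0,"claw":1},{"tx":0,"ty":0,"tz":-0.7,"spin":0,"claw":1},{"tx":0,"ty":0,"tz":0,"spin":0,"claw":1}]'; python3 -c "
from h import *
plan((.4761,-.1007,.26),(.4761,-.1007,.1535))"
```

```text
time_s: 5.28
tool_pos: [0.3661, -0.229, 0.2628]
tool_rot: [179.9, 0.3, 142.5]
force: [0.5, -0.8, -2.3]
grip_width: 0.0471
grasp_force: 25.0
(0.4761, -0.1007, 0.26) total [-0.186  3.375  0.057] rows>= 4.0
(0.4761, -0.1007, 0.1535) total [0.   0.   2.13] rows>= 3.0
```

```bash
python3 -m pendant '[{"tx":-0.04,"ty":0.5,"tz":0,"spin":0,"claw":1},{"tx":-0.04,"ty":0.7,"tz":0,"spin":0,"claw":1},{"tx":-0.04,"ty":0.8,"tz":0,"spin":0,"claw":1},{"tx":-0.04,"ty":0.8,"tz":0,"spin":0,"claw":1},{"tx":-0.03,"ty":0.57,"tz":0,"spin":0,"claw":1},{"tx":0,"ty":0,"tz":0,"spin":0,"claw":1},{"tx":0,"ty":0,"tz":0,"spin":0,"claw":1}]'; python3 - <<'E'
from h import *
plan((.4761,-.1007,.1535))
cv2.imwrite('pics/s1.png',cams.read_camera('scene')[:,:,::-1])
E
```

```text
time_s: 6.15
tool_pos: [0.4741, -0.1002, 0.2588]
tool_rot: [-179.9, -0.1, 142.6]
force: [-0.1, -0.8, -2.2]
grip_width: 0.0471
grasp_force: 25.0
(0.4761, -0.1007, 0.1535) total [-0.038  0.016  2.106] rows>= 3.0
```

View pics/s1.png

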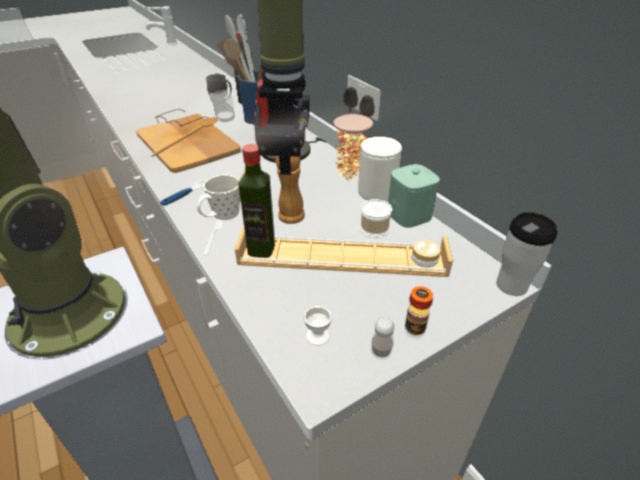

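The mill hangs at (290,190) over its compartment, and the arm is well clear above the bottle at (258,205). I'll lower it slowly.

```bash
python3 -m pendant '[{"tx":-0.04,"ty":0.02,"tz":0.4,"spin":0,"claw":1},{"tx":0,"ty":0,"tz":0.5,"spin":0,"claw":1},{"tx":0,"ty":0,"tz":0.4,"spin":0,"claw":1},{"tx":0,"ty":0,"tz":0.3,"spin":0,"claw":1},{"tx":0,"ty":0,"tz":0.25,"spin":0,"claw":1},{"tx":0,"ty":0,"tz":0.2,"spin":0,"claw":1},{"tx":0,"ty":0,"tz":0,"spin":0,"claw":1},{"tx":0,"ty":0,"tz":0,"spin":0,"claw":1}]'
```

```text
time_s: 7.2
tool_pos: [0.4774, -0.1009, 0.158]
tool_rot: [180.0, 0.0, 142.5]
force: [0.7, 0.6, -2.1]
grip_width: 0.047
grasp_force: 25.0
```

```bash
python3 -m pendant '[{"tx":0,"ty":0,"tz":0.05,"spin":0,"claw":1},{"tx":0,"ty":0,"tz":0.05,"spin":0,"claw":1},{"tx":0,"ty":0,"tz":0,"spin":0,"claw":1},{"tx":0,"ty":0,"tz":0,"spin":0,"claw":1}]'
```

```text
time_s: 7.7
tool_pos: [0.4772, -0.1009, 0.1528]
tool_rot: [180.0, 0.0, 142.5]
force: [-0.2, 0.6, 0.4]
grip_width: 0.0473
grasp_force: 25.0
```

```bash
python3 -m pendant '[{"tx":0,"ty":0,"tz":0,"spin":0,"claw":0.4},{"tx":0,"ty":0,"tz":0,"spin":0,"claw":0},{"tx":0,"ty":0,"tz":0,"spin":0,"claw":0},{"tx":0,"ty":0,"tz":0,"spin":0,"claw":0},{"tx":0,"ty":0,"tz":-0.3,"spin":0,"claw":0},{"tx":0,"ty":0,"tz":-0.8,"spin":0,"claw":0},{"tx":0,"ty":0,"tz":-0.9,"spin":0,"claw":0},{"tx":0,"ty":0,"tz":-0.5,"spin":0,"claw":0}]'; python3 -c "
from h import *
plan((.5629,-.4186,.278),(.5629,-.4186,.065))"
```

```text
time_s: 8.7
tool_pos: [0.4779, -0.1012, 0.2812]
tool_rot: [179.8, 0.2, 142.5]
force: [0.5, -0.8, 0.0]
grip_width: 0.0866
grasp_force: 0.0
(0.5629, -0.4186, 0.278) total [-5.211 -4.005  0.064] rows>= 6.0
(0.5629, -0.4186, 0.065) total [0.   0.   4.26] rows>= 5.0
```

```bash
python3 -m pendant '[{"tx":-0.745,"ty":-0.572,"tz":0,"spin":0,"claw":0},{"tx":-0.745,"ty":-0.572,"tz":0,"spin":0,"claw":0},{"tx":-0.745,"ty":-0.572,"tz":0,"spin":0,"claw":0},{"tx":-0.745,"ty":-0.572,"tz":0,"spin":0,"claw":0},{"tx":-0.745,"ty":-0.572,"tz":0,"spin":0,"claw":0},{"tx":-0.745,"ty":-0.572,"tz":0,"spin":0,"claw":0},{"tx":-0.745,"ty":-0.572,"tz":0,"spin":0,"claw":0},{"tx":0,"ty":0,"tz":0.6,"spin":0,"claw":0},{"tx":0,"ty":0,"tz":0.6,"spin":0,"claw":0},{"tx":0,"ty":0,"tz":0,"spin":0,"claw":0}]';python3 -c "
from h import *
plan((.5629,-.4186,.065))"
```

```text
time_s: 9.95
tool_pos: [0.5617, -0.417, 0.2157]
tool_rot: [180.0, -0.3, 142.6]
force: [-0.4, 0.6, 0.5]
grip_width: 0.0873
grasp_force: 0.0
(0.5629, -0.4186, 0.065) total [-0.038 -0.011  3.013] rows>= 4.0
```

```bash
python3 -m pendant '[{"tx":-0.03,"ty":-0.01,"tz":0.8,"spin":0,"claw":0},{"tx":0,"ty":0,"tz":0.8,"spin":0,"claw":0},{"tx":0,"ty":0,"tz":0.8,"spin":0,"claw":0},{"tx":0,"ty":0,"tz":0.6,"spin":0,"claw":0},{"tx":0,"ty":0,"tz":0,"spin":0,"claw":0.5},{"tx":0,"ty":0,"tz":0,"spin":0,"claw":0.8},{"tx":0,"ty":0,"tz":0,"spin":0,"claw":1},{"tx":0,"ty":0,"tz":0,"spin":0,"claw":1},{"tx":0,"ty":0,"tz":0,"spin":0,"claw":1},{"tx":0,"ty":0,"tz":0,"spin":0,"claw":1}]' 25;python3 -c "
from h import *
from ov import W
print(W(0,.038,0),W(0,-.038,0),W(0,-.114,0))
w=W(0,.037,0)[:2]
plan((*w,.16),(*w,.078))"
```

```text
time_s: 11.2
tool_pos: [0.5634, -0.4196, 0.0679]
tool_rot: [180.0, 0.0, 142.6]
force: [0.2, 0.6, 1.1]
grip_width: 0.0407
grasp_force: 25.0
[np.float64(0.5348323972573227), np.float64(-0.1456933830957449), 0] [np.float64(0.5951676027426772), np.float64(-0.19190661690425512), 0] [np.float64(0.6555028082280319), np.float64(-0.2381198507127653), 0]
(np.float64(0.5356262815400247), np.float64(-0.14630145196164634), 0.16) total [ 3.764  4.002 -1.841] rows>= 6.0
(np.float64(0.5356262815400247), np.float64(-0.14630145196164634), 0.078) total [0.   0.   1.64] rows>= 2.0
```

```bash
python3 -m pendant '[{"tx":0,"ty":0,"tz":-0.4,"spin":0,"claw":1},{"tx":0,"ty":0,"tz":-0.8,"spin":0,"claw":1},{"tx":0,"ty":0,"tz":-0.64,"spin":0,"claw":1},{"tx":0.538,"ty":0.572,"tz":0,"spin":0,"claw":1},{"tx":0.538,"ty":0.572,"tz":0,"spin":0,"claw":1},{"tx":0.538,"ty":0.572,"tz":0,"spin":0,"claw":1},{"tx":0.538,"ty":0.572,"tz":0,"spin":0,"claw":1},{"tx":0.538,"ty":0.572,"tz":0,"spin":0,"claw":1},{"tx":0.538,"ty":0.572,"tz":0,"spin":0,"claw":1},{"tx":0.538,"ty":0.572,"tz":0,"spin":0,"claw":1}]'; python3 -m pendant '[{"tx":0,"ty":0,"tz":0,"spin":0,"claw":1},{"tx":0,"ty":0,"tz":0,"spin":0,"claw":1}]' ;python3 -c "
from h import *
from ov import W
plan((*W(0,.037,0)[:2],.085))"
```

```text
time_s: 12.45
tool_pos: [0.5352, -0.1454, 0.1607]
tool_rot: [179.9, 0.0, 142.5]
force: [0.9, 1.1, -1.0]
grip_width: 0.0404
grasp_force: 25.0
time_s: 12.7
tool_pos: [0.5355, -0.1472, 0.1604]
tool_rot: [180.0, 0.1, 142.5]
force: [-0.6, -0.5, -0.9]
grip_width: 0.0407
grasp_force: 25.0
(np.float64(0.5356262815400247), np.float64(-0.14630145196164634), 0.085) total [0.009 0.016 1.509] rows>= 2.0
```

```bash
python3 -m pendant '[{"tx":0,"ty":0,"tz":0.5,"spin":0,"claw":1},{"tx":0,"ty":0,"tz":0.5,"spin":0,"claw":1},{"tx":0,"ty":0,"tz":0.35,"spin":0,"claw":1},{"tx":0,"ty":0,"tz":0.15,"spin":0,"claw":1},{"tx":0,"ty":0,"tz":0,"spin":0,"claw":1},{"tx":0,"ty":0,"tz":0.06,"spin":0,"claw":1},{"tx":0,"ty":0,"tz":0.05,"spin":0,"claw":1},{"tx":0,"ty":0,"tz":0,"spin":0,"claw":1},{"tx":0,"ty":0,"tz":0,"spin":0,"claw":1}]'
```

```text
time_s: 13.82
tool_pos: [0.5361, -0.1463, 0.0799]
tool_rot: [179.9, 0.1, 142.6]
force: [-0.0, -0.0, 4.2]
grip_width: 0.0402
grasp_force: 25.0
```

Seated with 4 N of contact; release, lift and go to the salt.

```bash
python3 -m pendant '[{"tx":0,"ty":0,"tz":0,"spin":0,"claw":0.4},{"tx":0,"ty":0,"tz":0,"spin":0,"claw":0},{"tx":0,"ty":0,"tz":0,"spin":0,"claw":0},{"tx":0,"ty":0,"tz":0,"spin":0,"claw":0},{"tx":0,"ty":0,"tz":-0.3,"spin":0,"claw":0},{"tx":0,"ty":0,"tz":-0.8,"spin":0,"claw":0},{"tx":0,"ty":0,"tz":-0.9,"spin":0,"claw":0},{"tx":0,"ty":0,"tz":-0.2,"spin":0,"claw":0},{"tx":0,"ty":0,"tz":0,"spin":0,"claw":0}]'; python3 -c "
from h import *
plan((.476,-.4217,.19),(.476,-.4217,.053))"
```

```text
time_s: 14.95
tool_pos: [0.5358, -0.1462, 0.19]
tool_rot: [179.9, 0.1, 142.6]
force: [0.2, -0.1, -0.2]
grip_width: 0.0867
grasp_force: 0.0
(0.476, -0.4217, 0.19) total [-2.400e+00 -5.101e+00  1.000e-03] rows>= 6.0
(0.476, -0.4217, 0.053) total [0.   0.   2.74] rows>= 3.0
```

```bash
python3 -m pendant '[{"tx":-0.343,"ty":-0.729,"tz":0,"spin":0,"claw":0},{"tx":-0.343,"ty":-0.729,"tz":0,"spin":0,"claw":0},{"tx":-0.343,"ty":-0.729,"tz":0,"spin":0,"claw":0},{"tx":-0.343,"ty":-0.729,"tz":0,"spin":0,"claw":0},{"tx":-0.343,"ty":-0.729,"tz":0,"spin":0,"claw":0},{"tx":-0.343,"ty":-0.729,"tz":0,"spin":0,"claw":0},{"tx":-0.343,"ty":-0.729,"tz":0,"spin":0,"claw":0},{"tx":0,"ty":0,"tz":0.3,"spin":0,"claw":0},{"tx":0,"ty":0,"tz":0,"spin":0,"claw":0}]';python3 -c "
from h import *
plan((.476,-.4217,.053))"
```

```text
time_s: 16.08
tool_pos: [0.4746, -0.42, 0.1711]
tool_rot: [180.0, -0.3, 142.5]
force: [-0.3, 0.4, -0.8]
grip_width: 0.0872
grasp_force: 0.0
(0.476, -0.4217, 0.053) total [-0.043 -0.011  2.362] rows>= 3.0
```

```bash
python3 -m pendant '[{"tx":-0.03,"ty":0,"tz":0.8,"spin":0,"claw":0},{"tx":0,"ty":0,"tz":0.8,"spin":0,"claw":0},{"tx":0,"ty":0,"tz":0.76,"spin":0,"claw":0},{"tx":0,"ty":0,"tz":0,"spin":0,"claw":0},{"tx":0,"ty":0,"tz":0,"spin":0,"claw":0.5},{"tx":0,"ty":0,"tz":0,"spin":0,"claw":0.8},{"tx":0,"ty":0,"tz":0,"spin":0,"claw":1},{"tx":0,"ty":0,"tz":0,"spin":0,"claw":1},{"tx":0,"ty":0,"tz":0,"spin":0,"claw":1}]' 25;python3 -c "
from h import *
from ov import W
w=W(0,-.039,0)[:2]
plan((*w,.135),(*w,.078))"
```

```text
time_s: 17.2
tool_pos: [0.4768, -0.4227, 0.0563]
tool_rot: [180.0, 0.0, 142.5]
force: [-0.4, -0.7, 0.7]
grip_width: 0.0448
grasp_force: 0.0
(np.float64(0.5959614870253793), np.float64(-0.19251468577015657), 0.135) total [ 0.909  5.104 -1.574] rows>= 6.0
(np.float64(0.5959614870253793), np.float64(-0.19251468577015657), 0.078) total [0.   0.   1.14] rows>= 2.0
```

```bash
python3 -m pendant '[{"tx":0,"ty":0,"tz":0,"spin":0,"claw":1},{"tx":0,"ty":0,"tz":0,"spin":0,"claw":1},{"tx":0,"ty":0,"tz":0,"spin":0,"claw":1}]'; python3 -m pendant '[{"tx":0,"ty":0,"tz":-0.4,"spin":0,"claw":1},{"tx":0,"ty":0,"tz":-0.7,"spin":0,"claw":1},{"tx":0,"ty":0,"tz":-0.47,"spin":0,"claw":1},{"tx":0.13,"ty":0.73,"tz":0,"spin":0,"claw":1},{"tx":0.13,"ty":0.73,"tz":0,"spin":0,"claw":1},{"tx":0.13,"ty":0.73,"tz":0,"spin":0,"claw":1},{"tx":0.13,"ty":0.73,"tz":0,"spin":0,"claw":1},{"tx":0.13,"ty":0.73,"tz":0,"spin":0,"claw":1},{"tx":0.13,"ty":0.73,"tz":0,"spin":0,"claw":1},{"tx":0.13,"ty":0.73,"tz":0,"spin":0,"claw":1}]'; python3 -m pendant '[{"tx":0,"ty":0,"tz":0,"spin":0,"claw":1},{"tx":0,"ty":0,"tz":0,"spin":0,"claw":1}]' ;python3 -c "
from h import *
from ov import W
plan((*W(0,-.039,0)[:2],.073))"
```

```text
time_s: 17.58
tool_pos: [0.4767, -0.4228, 0.0561]
tool_rot: [-180.0, 0.0, 142.5]
force: [-0.2, 0.2, 0.4]
grip_width: 0.0382
grasp_force: 24.7
time_s: 18.82
tool_pos: [0.5967, -0.1911, 0.1359]
tool_rot: [180.0, 0.1, 142.5]
force: [1.5, 0.5, -1.5]
grip_width: 0.038
grasp_force: 24.6
time_s: 19.08
tool_pos: [0.5957, -0.193, 0.1354]
tool_rot: [-180.0, 0.0, 142.5]
force: [-1.2, 0.9, -2.7]
grip_width: 0.0379
grasp_force: 24.6
(np.float64(0.5959614870253793), np.float64(-0.19251468577015657), 0.073) total [0.002 0.01  1.247] rows>= 2.0
```

The grip width is 38 mm rather than 44, so I check for an off-centre or tilted hold.

```bash
python3 - <<'E'
from h import *
a=cams.read_camera('wrist')[:,:,::-1];b=cams.read_camera('scene')[:,:,::-1];t=cams.read_camera('top')[:,:,::-1]
b=cv2.resize(b[150:350,230:460],None,fx=1.7,fy=1.7,interpolation=cv2.INTER_CUBIC)
t=cv2.resize(t[100:340,240:500],None,fx=1.5,fy=1.5)
im=np.zeros((600,800,3),np.uint8);x=cv2.resize(a,None,fx=.6,fy=.6);im[:288,:384]=x;im[:b.shape[0],400:400+b.shape[1]]=b;
c=cv2.resize(a[240:420,200:460],None,fx=1.5,fy=1.5,interpolation=cv2.INTER_CUBIC);im[300:570,:390]=c
t=cv2.resize(t,(300,240));im[350:590,450:750]=t
cv2.imwrite('pics/m1.png',im)
E
```

```text
(no output)
```

View pics/m1.png

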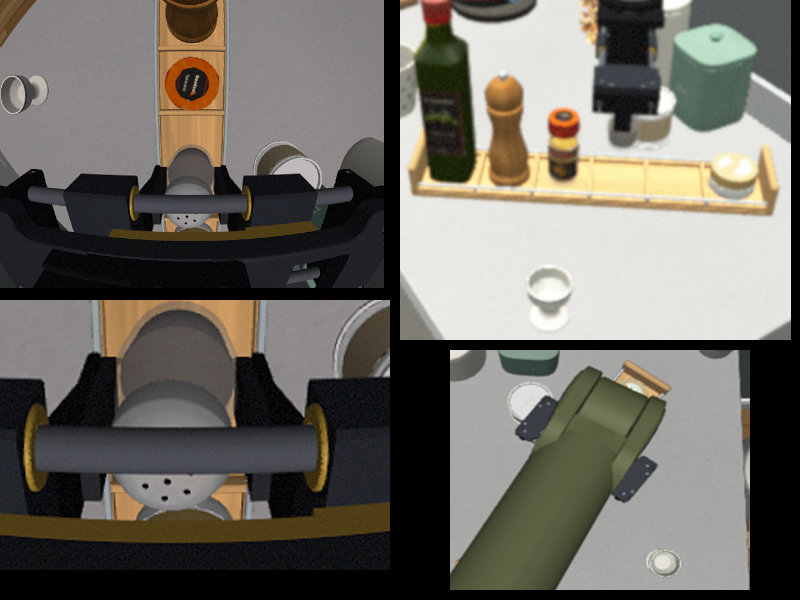

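The shaker hangs upright between the fingers. Mill and jar stand right, and the egg cup is untouched. I'll lower the shaker.

```bash
python3 -m pendant '[{"tx":0,"ty":0,"tz":0.5,"spin":0,"claw":1},{"tx":0,"ty":0,"tz":0.4,"spin":0,"claw":1},{"tx":0,"ty":0,"tz":0.25,"spin":0,"claw":1},{"tx":0,"ty":0,"tz":0.1,"spin":0,"claw":1},{"tx":0,"ty":0,"tz":0,"spin":0,"claw":1},{"tx":0,"ty":0,"tz":0.06,"spin":0,"claw":1},{"tx":0,"ty":0,"tz":0.04,"spin":0,"claw":1},{"tx":0,"ty":0,"tz":0,"spin":0,"claw":1},{"tx":0,"ty":0,"tz":0,"spin":0,"claw":1}]'
```

```text
time_s: 20.35
tool_pos: [0.5966, -0.1924, 0.0681]
tool_rot: [179.9, 0.1, 142.5]
force: [-2.1, 0.7, 5.7]
grip_width: 0.0379
grasp_force: 25.1
```

```bash
python3 -m pendant '[{"tx":0,"ty":0,"tz":0,"spin":0,"claw":0.4},{"tx":0,"ty":0,"tz":0,"spin":0,"claw":0},{"tx":0,"ty":0,"tz":0,"spin":0,"claw":0},{"tx":0,"ty":0,"tz":0,"spin":0,"claw":0},{"tx":0,"ty":0,"tz":-0.3,"spin":0,"claw":0},{"tx":0,"ty":0,"tz":-0.8,"spin":0,"claw":0},{"tx":0,"ty":0,"tz":-0.9,"spin":0,"claw":0},{"tx":0,"ty":0,"tz":0,"spin":0,"claw":0},{"tx":0,"ty":0,"tz":0,"spin":0,"claw":0}]'; python3 -c "
from h import *
plan((.399,-.3266,.168),(.399,-.3266,.045))"
```

```text
time_s: 21.48
tool_pos: [0.5959, -0.192, 0.1673]
tool_rot: [180.0, 0.0, 142.5]
force: [0.7, 0.0, -0.7]
grip_width: 0.087
grasp_force: 0.0
(0.399, -0.3266, 0.168) total [ 1.49  -4.532 -0.013] rows>= 5.0
(0.399, -0.3266, 0.045) total [0.   0.   2.46] rows>= 3.0
```

```bash
python3 -m pendant '[{"tx":0.05,"ty":-0.73,"tz":0,"spin":0,"claw":0},{"tx":0.2,"ty":-0.76,"tz":0,"spin":0,"claw":0},{"tx":0.31,"ty":-0.76,"tz":0,"spin":0,"claw":0},{"tx":0.31,"ty":-0.76,"tz":0,"spin":0,"claw":0},{"tx":0.31,"ty":-0.76,"tz":0,"spin":0,"claw":0},{"tx":0.31,"ty":-0.76,"tz":0,"spin":0,"claw":0},{"tx":0,"ty":0,"tz":0.3,"spin":0,"claw":0},{"tx":0,"ty":0,"tz":0,"spin":0,"claw":0}]';python3 -c "
from h import *
plan((.399,-.3266,.046))"
```

```text
time_s: 22.48
tool_pos: [0.3985, -0.3252, 0.1503]
tool_rot: [-180.0, -0.2, 142.6]
force: [0.4, 0.5, -0.3]
grip_width: 0.0873
grasp_force: 0.0
(0.399, -0.3266, 0.046) total [-0.025 -0.016  2.085] rows>= 3.0
```

```bash
python3 -m pendant '[{"tx":-0.02,"ty":-0.01,"tz":0.7,"spin":0,"claw":0},{"tx":0,"ty":0,"tz":0.7,"spin":0,"claw":0},{"tx":0,"ty":0,"tz":0.68,"spin":0,"claw":0},{"tx":0,"ty":0,"tz":0,"spin":0,"claw":0},{"tx":0,"ty":0,"tz":0,"spin":0,"claw":0.4},{"tx":0,"ty":0,"tz":0,"spin":0,"claw":0.7},{"tx":0,"ty":0,"tz":0,"spin":0,"claw":1},{"tx":0,"ty":0,"tz":0,"spin":0,"claw":1},{"tx":0,"ty":0,"tz":0,"spin":0,"claw":1},{"tx":0,"ty":0,"tz":0,"spin":0,"claw":1}]' 15;python3 -c "
from h import *
from ov import W
w=W(0,-.114,0)[:2]
print(env.get_obs()['qpos']);plan((*w,.12),(*w,.065))"
```

```text
time_s: 23.72
tool_pos: [0.3999, -0.3278, 0.0484]
tool_rot: [180.0, 0.0, 142.5]
force: [-0.1, -0.4, 2.8]
grip_width: 0.0487
grasp_force: 14.8
[ -9.26079475  18.14259986  51.91570031 115.17164309 -17.51527831
  54.66189041 104.11054392]
(np.float64(0.6555028082280319), np.float64(-0.2381198507127653), 0.12) total [-2.968  4.533 -1.432] rows>= 5.0
(np.float64(0.6555028082280319), np.float64(-0.2381198507127653), 0.065) total [0.  0.  1.1] rows>= 2.0
```

```bash
python3 -m pendant '[{"tx":0,"ty":0,"tz":-0.4,"spin":0,"claw":1},{"tx":0,"ty":0,"tz":-0.6,"spin":0,"claw":1},{"tx":0,"ty":0,"tz":-0.43,"spin":0,"claw":1},{"tx":-0.7,"ty":0.4,"tz":0,"spin":0,"claw":1},{"tx":-0.7,"ty":0.5,"tz":0,"spin":0,"claw":1},{"tx":-0.7,"ty":0.6,"tz":0,"spin":0,"claw":1},{"tx":-0.6,"ty":0.7,"tz":0,"spin":0,"claw":1},{"tx":-0.27,"ty":0.8,"tz":0,"spin":0,"claw":1},{"tx":0,"ty":0.8,"tz":0,"spin":0,"claw":1},{"tx":0,"ty":0.73,"tz":0,"spin":0,"claw":1}]'; python3 -m pendant '[{"tx":0,"ty":0,"tz":0,"spin":0,"claw":1},{"tx":0,"ty":0,"tz":0,"spin":0,"claw":1}]' ;python3 -c "
from h import *
from ov import W
plan((*W(0,-.114,0)[:2],.065))"
```

```text
time_s: 24.98
tool_pos: [0.6563, -0.2368, 0.1206]
tool_rot: [-180.0, 0.0, 142.6]
force: [-0.1, 0.6, 0.3]
grip_width: 0.0489
grasp_force: 15.0
time_s: 25.22
tool_pos: [0.6548, -0.2389, 0.1203]
tool_rot: [-179.9, 0.0, 142.5]
force: [-0.1, -0.5, -1.3]
grip_width: 0.0484
grasp_force: 15.0
(np.float64(0.6555028082280319), np.float64(-0.2381198507127653), 0.065) total [-0.003  0.021  1.107] rows>= 2.0
```

```bash
python3 -m pendant '[{"tx":0,"ty":0,"tz":0.4,"spin":0,"claw":1},{"tx":0,"ty":0,"tz":0.4,"spin":0,"claw":1},{"tx":0,"ty":0,"tz":0.25,"spin":0,"claw":1},{"tx":0,"ty":0,"tz":0.06,"spin":0,"claw":1},{"tx":0,"ty":0,"tz":0,"spin":0,"claw":1},{"tx":0,"ty":0,"tz":0.05,"spin":0,"claw":1},{"tx":0,"ty":0,"tz":0.04,"spin":0,"claw":1},{"tx":0,"ty":0,"tz":0,"spin":0,"claw":1},{"tx":0,"ty":0,"tz":0,"spin":0,"claw":1}]'
```

```text
time_s: 26.35
tool_pos: [0.6556, -0.2384, 0.0606]
tool_rot: [180.0, 0.1, 142.5]
force: [-2.0, 1.1, 6.0]
grip_width: 0.049
grasp_force: 14.7
```

Seated with 6 N of contact; release, rise and back off toward the open worktop.

```bash
python3 -m pendant '[{"tx":0,"ty":0,"tz":0,"spin":0,"claw":0.4},{"tx":0,"ty":0,"tz":0,"spin":0,"claw":0},{"tx":0,"ty":0,"tz":0,"spin":0,"claw":0},{"tx":0,"ty":0,"tz":0,"spin":0,"claw":0},{"tx":0,"ty":0,"tz":-0.3,"spin":0,"claw":0},{"tx":0,"ty":0,"tz":-0.8,"spin":0,"claw":0},{"tx":0,"ty":0,"tz":-0.9,"spin":0,"claw":0},{"tx":0,"ty":0,"tz":-0.9,"spin":0,"claw":0},{"tx":0,"ty":-0.7,"tz":0,"spin":0,"claw":0},{"tx":0,"ty":-0.8,"tz":0,"spin":0,"claw":0}]'; python3 -m pendant '[{"tx":0,"ty":-0.8,"tz":0,"spin":0,"claw":0},{"tx":0,"ty":-0.8,"tz":0,"spin":0,"claw":0},{"tx":0,"ty":-0.8,"tz":0,"spin":0,"claw":0},{"tx":0,"ty":0,"tz":0,"spin":0,"claw":0},{"tx":0,"ty":0,"tz":0,"spin":0,"claw":0}]';python3 - <<'E'
from h import *
a=cams.read_camera('scene')[:,:,::-1];t=cams.read_camera('top')[:,:,::-1]
im=np.zeros((600,800,3),np.uint8)
b=cv2.resize(a[120:300,180:460],(800,514))[:340];im[:340]=cv2.resize(a[130:280,180:460],(800,340),interpolation=cv2.INTER_CUBIC)
im[342:,:300]=cv2.resize(t[100:340,235:515],(300,258));im[342:,350:700]=cv2.resize(t,(350,258))
cv2.imwrite('pics/f1.png',im)
E
```

```text
time_s: 27.6
tool_pos: [0.6101, -0.298, 0.2066]
tool_rot: [179.9, 0.2, 142.7]
force: [-0.3, 0.1, -0.3]
grip_width: 0.0868
grasp_force: 0.0
time_s: 28.22
tool_pos: [0.5372, -0.3927, 0.2054]
tool_rot: [179.9, 0.1, 142.5]
force: [-0.1, 1.1, 0.7]
grip_width: 0.087
grasp_force: 0.0
```

View pics/f1.png

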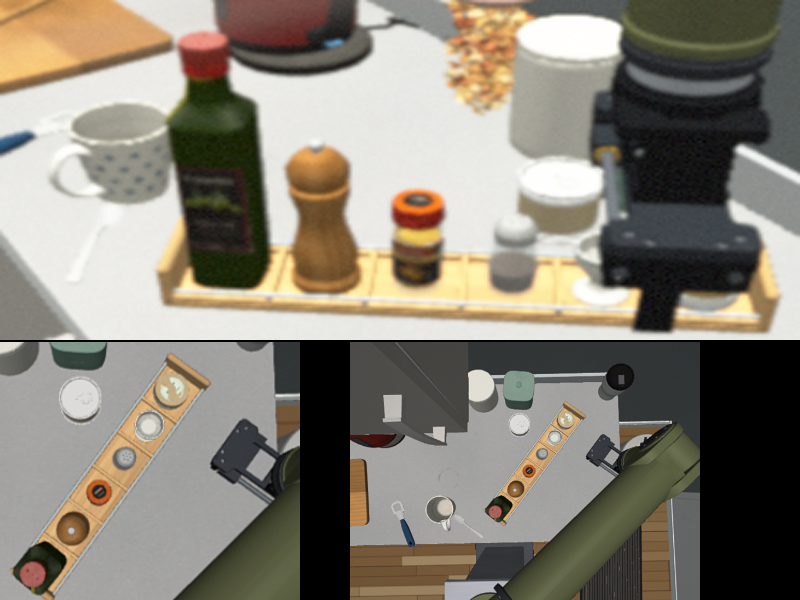

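All four stand upright, each in its own compartment and in descending order: mill, jar, salt, egg cup. The bottle, pot, mug and tin have not moved, and the arm is clear.

```bash
python3 -c "
from cell import env
print(env.sign_off())"
```

```text
the job is handed in; nothing more can be done
None
```

The job is handed in at about 28 s: the caddy steps down oil bottle, pepper mill, spice jar, salt shaker, egg cup, small pot. The last pictures show the four placed items upright and the bottle, pot, mug and tin where they were.

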